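# Clip the work torch into its charging dock

## Robot

A 6-joint arm with a two-finger parallel gripper is mounted at the origin on the work surface. World frame = base frame: x ahead of the robot, y to its left, z up, the work surface at z = 0. Lengths are in m, angles in degrees, forces in N, time in s.
With the tool pointing down it reaches from about 0.4 to 0.825 m from the base axis. Payload 7 kg.
Tool frame: the origin (TCP) lies midway between the tips of the shut fingers; the grasp point (between the pads) lies r.grasp_offset behind it (r.grasp_offset is the distance from the TCP to the grasp point, in m); z points along the fingers, y is the direction in which the jaws open and shut (so a half turn about z gives the same grasp; the last joint's range is limited). The gripper opens to 88 mm and grips with 3 to 60 N. Pads are 19 mm wide; open, the fingers measure 130 mm over their backs; the gripper's body (78 mm by 193 mm) begins 47 mm behind the grasp point.
Start: joints at [82.97, 20.546, 0.682, 0, -70.136, -16.507], TCP at [0.27, 0.619, 0.227] pointing down, gripper open.
Joint ranges: [-176.03, 176.03], [-82.01, 121.73], [-58.28, 71.71], [-173.87, 95.51], [-174.79, -0.11], [-173.66, 173.66]. Speed limits (degrees/s): [136.94, 136.94, 172.46, 180, 180, 180].

## Interface

Orientations are given as [roll, pitch, yaw] about the fixed x, y, z axes, in that order (R = Rz(yaw) Ry(pitch) Rx(roll)).
In Python, from plant import status, imaging, r gives the robot as it stands.
- The arm moves only by the tool apply_moves, never from a script. Its argument "moves" is a list of rows, each a list of 6 numbers: the shift along the tool's x, y, z in units of 200 mm (1.0 is 200 mm), then the turn, a rotation vector about the tool's x, y, z in units of 90 degrees (1.0 is 90 degrees). In form: [[tx, ty, tz, rx, ry, rz], ...]. A call has 1 to 12 rows; each row is the pose to reach, as a shift and turn from the pose measured when the call began, along the tool's axes at that moment; what a row does not reach only later rows make up. A row lasts 1/8 s, in which the tool goes at most 62.5 mm and 10.7 degrees, less where a joint would pass 70% of its speed; a pose out of reach is approached as far as the arm can. A call with a number of a shift or a turn outside -1 to 1 is refused whole. A call with a gripper value outside its range is refused whole. "hand" is the closure, from -1 (fully open) to 1 (shut), set as the call begins (left out, the last holds). The fingers move at their own pace and stop on an object; "grip_force" is the grip in N (left out, the last holds). Time passes only in rows, so rows that repeat a pose let the fingers close. It gives the time, the measured TCP pose, the force and the opening at its end, in the units of the state.
- status.get_state(): the state, without advancing time (a new reading comes with each control period).
- imaging.capture(name): name is "side" or "top" or "wrist"; returns (picture, depth): 420x560x3 uint8, blue, green, red; 420x560 float32, m along the optical axis (not along the pixel's ray), 0 where there is no reading.
- imaging.camera_info(name): a dict with "fx", "fy", "cx", "cy" (pixels), "T" (4x4, takes a point from camera to world coordinates). Camera axes: x right, y up, looking along -z (the intrinsics and any distortion apply to the point x, -y, -z); pixel columns grow to the right and rows downward; lengths in m; the calibration is good to about 2 mm. A picture is of the moment at which its call begins: read the wrist's pose just before it. camera_info takes no time and is no camera call; for the wrist camera it gives the pose at the moment of the call.
- r.close_job(): hands the job in, once; it reports no verdict.
The state is a dict: "time_s": time; "joints": joint angles; "qd": joint speeds; "joint_torque": joint torques, N m; "tcp_pos": TCP position; "eef_rot": TCP orientation; "contact_force": force on the tool from outside, world axes, zero at the start; "moment": the same for the moment, N m; "gripper_width": finger opening in m.
Only numpy, scipy, OpenCV 4.12 (cv2) and the standard library are available. Lean on these libraries where they do the work, as an engineer would, in place of code of your own. Each camera call takes 0.05 s, during which the arm holds its last target.

## Task

Put the work torch away on its sloping charging dock: hold it over the dock with its tail clear of the hood and press it squarely into both spring clips until it sits down on the seats. Then slide it along in the clips until its tail is fully home against the charging contact under the hood, let go and back off. Leave the screwdriver, jar, carton and spray bottle where they are.

Things in the scene. Friction and masses are not known exactly. Their poses are not given: they have to be found in the camera images.
- torch: Rechargeable work torch, 211 mm long, loose, 0.17-0.34 kg, lying on the table. Origin on its centre line mid-barrel, 18 mm above the table; own x runs along it to the lens. Round aluminium barrel 30 mm diameter, x -78 to +78 mm. Black hexagonal ends, 36 mm across flats (41.6 corners): short tail collar x -93 to -78, longer head x +78 to +118. Balances within 10 mm of the origin.
- torch_lens (a point): Centre of the torch's glass lens, on its centre line, 118 mm from the torch origin on own +x. The opposite end is the tail, a flat face with a brass contact, 93 mm from the origin on own -x.
- cradle: Grey sloping plate of the fixed charging dock, 110 mm (own x, up the slope) by 250 mm (own y, level), 8 mm thick. Origin mid upper face, 50 mm above the table. Own z is square to the plate, leaning 35 degrees from vertical, roughly away from the robot. Seated, the torch's centre line lies at x 0, z 32 mm, along y, lens to +y; its origin is at y -14 mm when fully home.
- clip_a (a point): Spring clip nearer the hood, at cradle x 0, y -44 mm, 14 mm wide along y; this point is at z 32 mm, the middle of a seated barrel. Black seat block below, top at z 17. Two steel jaws hinged at x +/-20, z 8, reach up to z 58: rollers of 5 mm radius at x +/-15.5, z 45 leave a 21 mm gap, under flared tips at x +/-27. Axes as the cradle.
- clip_b (a point): The other clip, the same, at y +44 mm; 74 mm free between the clips. The jaws spring apart as the barrel is pressed between the rollers along cradle -z and close over it; both clips together take about 10-20 N, sliding the torch along y in them about 3-10 N. While pressing in, keep the torch origin at y +4 to +24 mm: tail clear of the hood, collars clear of the clips.
- contact (a point): Brass contact on the stop face of the black block at the cradle's -y end, at x 0, y -107, z 32 mm; the tail rests against it when home. Block 56 mm wide in x, 62 mm high. Its hood, underside at z 56, top at z 62 mm, reaches from the block to y -91 mm, so the tail must go in along -y.
- handle_edge (a point): Middle of the lower near edge of the dock's carry handle, a steel bar 18 mm deep, 14 mm high and 228 mm along y, carried by two posts over the upper part of the dock: 146 mm above the table, level distance 10 mm from the cradle origin on the up-slope side (towards the robot). It keeps an upright gripper out: come in along the cradle's own z.
- screwdriver: Screwdriver lying on the table pointing away from the robot, about 200 mm long, loose; leave alone. Origin under its middle.
- jar: Jar with a steel lid, 60 mm diameter, 85 mm high, loose; leave alone. Origin at the centre of its base.
- carton: Small cardboard carton, 90 x 100 x 70 mm, loose; leave alone. Origin at the centre of its base.
- sprayer: Clear spray bottle, 72 mm diameter, 205 mm high, loose; leave alone. Origin at the centre of its base.
Not all that is in view belongs to the job. There is more than one size of the torch; the job needs the smallest.

How it is judged:
By the outcome, as a careful person would: the job done as asked, in the order asked, and still so for the second after the job is handed in, with the robot touching nothing.
It also fails if it takes over 51 s, if anything falls off the work surface, if the arm or the gripper's body presses on something with over 40 N, if the wrist force passes 120 N, or if a joint passes its speed limit or range.

## Working session

There is one attempt and no reset: what is moved stays moved. The work goes in short steps, Python scripts to look and compute and a tool call to move; the robot and the scene stay as the last step left them, time stands still between calls to the robot, and variables do not carry over. Pictures are saved under pics/ and viewed, and the job is handed in when it is done.

Besides the shell and the picture viewer there is one more tool, called after "Emit:" as name(argument=value, ...) on one line, values as JSON. apply_moves: Moves the arm, as the interface text tells. Its arguments: {"type":"object","properties":{"moves":{"type":"array","items":{"type":"array","items":{"type":"number"}}},"hand":{"type":"number"},"grip_force":{"type":"number"}},"required":["moves"]}

```bash
ls; mkdir -p pics; python3 - <<'E'
from plant import status, imaging, r
import cv2,numpy as np,pickle
print(status.get_state(), r.grasp_offset)
d={}
for n in ["top","side","wrist"]:
    info=imaging.camera_info(n); p,z=imaging.capture(n)
    cv2.imwrite(f"pics/{n}0.png",p); d[n]=(p,z,info); print(n,info)
pickle.dump(d,open("d0.pkl","wb"))
E
```

```text
pics
{'time_s': 0.0, 'joints': array([ 8.29699860e+01,  2.05893814e+01,  6.34233909e-01, -2.09346839e-02,
       -7.01370085e+01, -1.65064294e+01]), 'qd': array([ 0.00278514, -0.05007527, -0.02749705, -0.06258105, -0.02649927,
        0.01468643]), 'joint_torque': array([ 6.22399966e-04, -5.82716167e+01,  2.93058211e+01,  6.99704155e+00,
        7.15020869e-03, -1.42699992e-04]), 'tcp_pos': array([0.26937792, 0.61837698, 0.22564682]), 'eef_rot': array([ 1.79906050e+02, -7.31715367e-03, -2.35435662e+01]), 'contact_force': array([-0.85959031, -0.2469997 ,  0.19136139]), 'moment': array([ 0.03479529, -0.05729965,  0.02735155]), 'gripper_width': 0.08747433416351695} 0.0188
top {'fx': 501.08073402472905, 'fy': 501.08073402472905, 'cx': 275.810423477152, 'cy': 206.75257060919415, 'T': array([[ 0.01655209,  0.98460555, -0.17400558,  0.20241989],
       [-0.99968005,  0.0129675 , -0.02171728, -0.01022725],
       [-0.01912654,  0.17430938,  0.98450516,  1.51995181],
       [ 0.        ,  0.        ,  0.        ,  1.        ]])}
side {'fx': 404.99583994283023, 'fy': 404.99583994283023, 'cx': 281.9633584013264, 'cy': 210.8337336854156, 'T': array([[ 0.86005467,  0.27140428, -0.4320251 , -0.05820716],
       [-0.50991672,  0.42894678, -0.74564711, -0.85477469],
       [-0.01705604,  0.86159409,  0.50731126,  0.69723441],
       [ 0.        ,  0.        ,  0.        ,  1.        ]])}
wrist {'fx': 358.842848145222, 'fy': 358.842848145222, 'cx': 276.35079002252303, 'cy': 206.93609616357378, 'T': array([[-0.40014234,  0.8842676 ,  0.24074244,  0.33427878],
       [-0.91645241, -0.38638788, -0.10401623,  0.59239164],
       [ 0.00104177, -0.26225029,  0.96499933,  0.38299605],
       [ 0.        ,  0.        ,  0.        ,  1.        ]])}
```

View pics/top0.png

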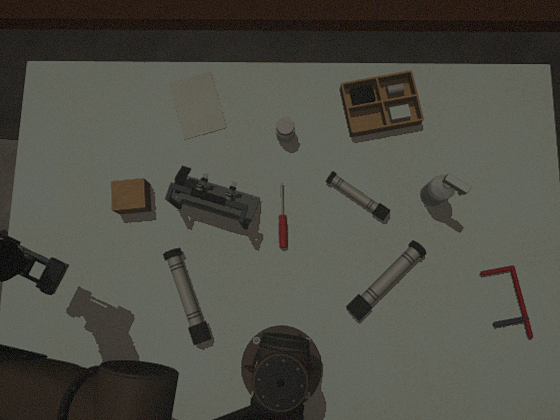

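View pics/side0.png

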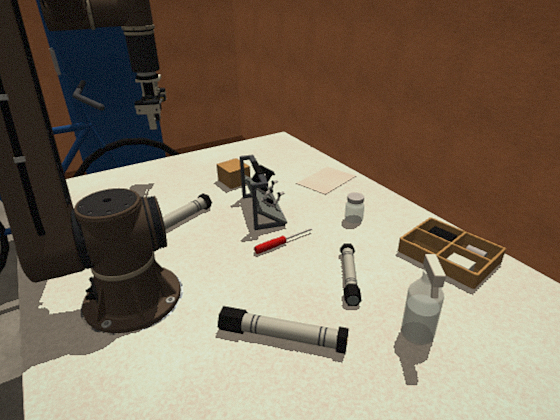

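View pics/wrist0.png

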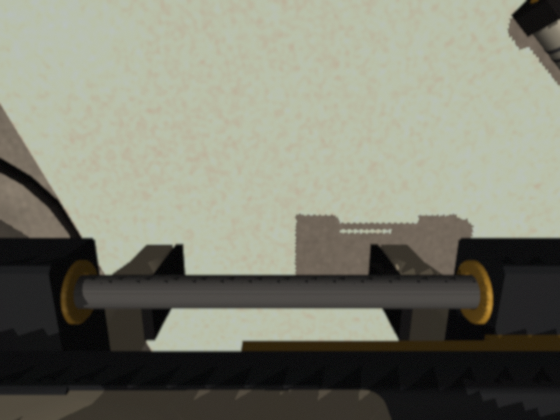

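The top view shows three torches. The smallest lies from about (332,178) to (385,212), with its head at lower right. The dock is at about (212,198), with its hood end at upper left (183,175). Next I'll measure both in 3D.

```bash
cat > h.py <<'E'
import numpy as np, cv2
def cloud(z,info):
    v,u=np.mgrid[0:z.shape[0],0:z.shape[1]]
    X=(u-info['cx'])/info['fx']*z; Y=-(v-info['cy'])/info['fy']*z
    P=np.stack([X,Y,-z,np.ones_like(z)],-1)
    W=P@info['T'].T
    W=W[...,:3].copy(); W[z<=0]=np.nan
    return W
def proj(P,info):
    c=np.linalg.inv(info['T'])@np.r_[P,1]
    return np.array([info['cx']+info['fx']*c[0]/-c[2], info['cy']-info['fy']*c[1]/-c[2]])
E
python3 - <<'E'
import pickle,numpy as np,cv2
from h import *
d=pickle.load(open('d0.pkl','rb'))
p,z,i=d['top']; W=cloud(z,i)
for uv in [(300,100),(150,300),(400,150),(450,330),(30,100),(520,100)]: print(uv,W[uv[1],uv[0]])
def crop(n,u0,u1,v0,v1,s,name):
    c=cv2.resize(d[n][0][v0:v1,u0:u1],None,fx=s,fy=s,interpolation=cv2.INTER_CUBIC)
    c=np.clip(c.astype(float)*1.7,0,255).astype(np.uint8); cv2.imwrite('pics/'+name,c)
crop('top',155,275,155,255,6,'dock_top.png'); crop('top',315,400,160,230,8,'torch_top.png'); crop('side',220,310,140,240,6,'dock_side.png')
for (a,b,c,e) in [(315,400,160,230)]:
    w=W[c:e,a:b].reshape(-1,3); m=w[:,2]>0.008; q=w[m]; print(m.sum(), q[:,2].max(),np.percentile(q[:,2],[50,90]))
    cen=q[:,:2].mean(0); u,s,vt=np.linalg.svd(q[:,:2]-cen); t=(q[:,:2]-cen)@vt[0]; print(cen,vt[0],t.min(),t.max())
E
```

```text
(300, 100) [ 0.82134027 -0.04849749 -0.00621609]
(150, 300) [0.18235977 0.39508315 0.00227458]
(400, 150) [ 0.65544479 -0.36150777  0.00347495]
(450, 330) [ 0.11100666 -0.49204841  0.00556444]
(30, 100) [0.8072297  0.81875183 0.00976282]
(520, 100) [ 0.82340424 -0.74349995  0.00378553]
870 0.047991627106866774 [0.03079131 0.03767122]
[ 0.50397157 -0.22521594] [0.54379028 0.83922115] -0.1453537737118263 0.14974520349631193
```

View pics/dock_top.png

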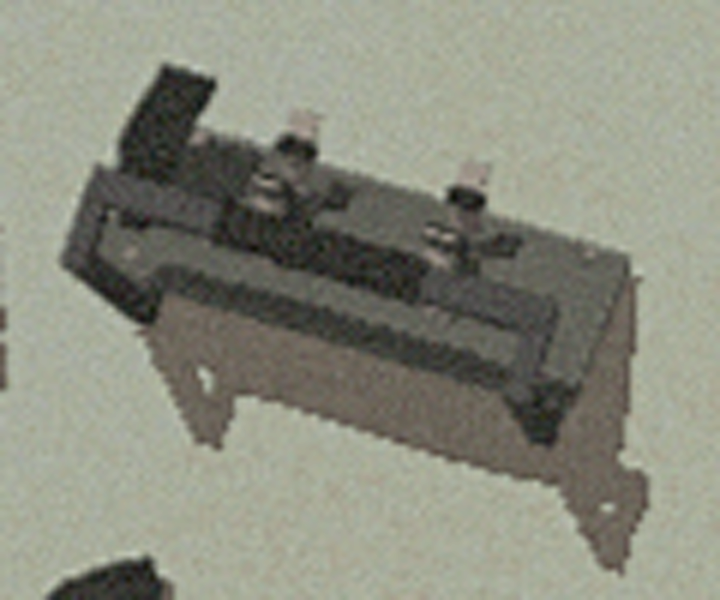

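View pics/torch_top.png

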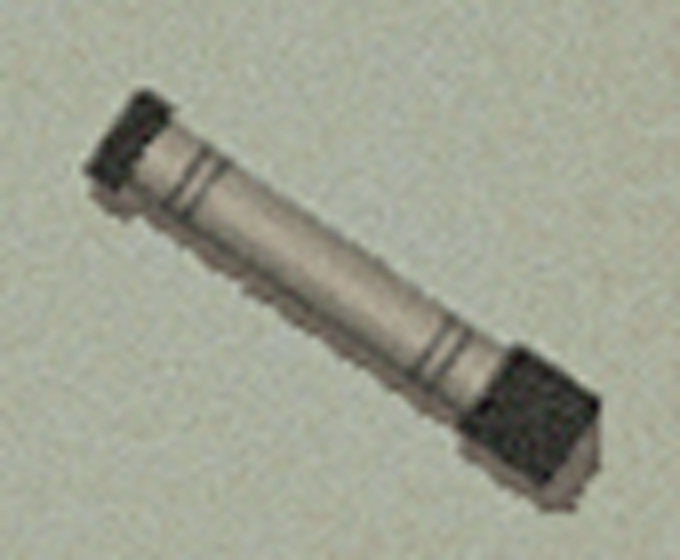

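View pics/dock_side.png

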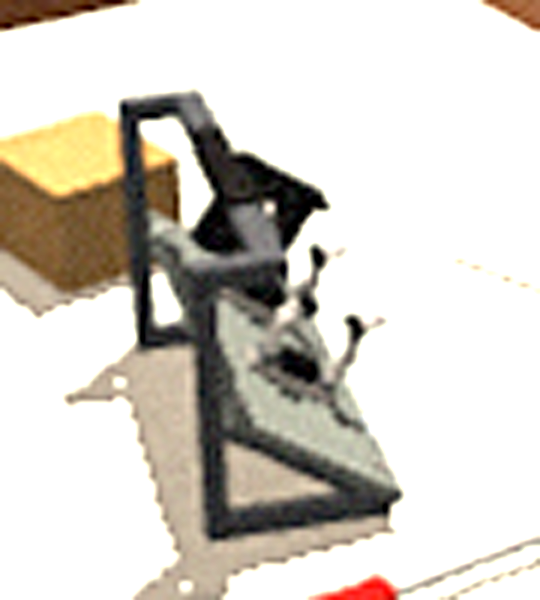

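The dock crop shows the hood at upper left, the flared clip tips near crop (305,120) and (475,172), and the plate's right low corner at (632,258). The torch crop shows the tail at (115,130) and the head at (540,415). I'll fit both poses from keypoints.

```bash
cat > fit.py <<'E'
import pickle,numpy as np,cv2
from h import *
from scipy.optimize import least_squares
d=pickle.load(open('d0.pkl','rb'))
c,s=np.cos(np.radians(35)),np.sin(np.radians(35))
def crad(p):
    psi=p[2]; a=np.array([np.cos(psi),np.sin(psi),0]); k=np.array([0,0,1.])  # a: level dir up-slope
    cx=c*a+s*k; cz=-s*a+c*k; cy=np.cross(cz,cx)
    T=np.eye(4);T[:3,:3]=np.stack([cx,cy,cz],1);T[:3,3]=[p[0],p[1],.05];return T
if __name__=='__main__':
    ti,si=d['top'][2],d['side'][2]
    tp=lambda u,v:np.array([155+u/6,155+v/6]); sp=lambda u,v:np.array([220+u/6,140+v/6])
    obs=[((-.055,.125,0),ti,tp(632,258)),((-.028,-.091,.062),ti,tp(217,82)),
     ((-.027,-.044,.058),ti,tp(306,118)),((-.027,.044,.058),ti,tp(476,170)),
     ((-.055,.125,0),si,sp(400,490)),((-.028,-.091,.062),si,sp(327,203)),
     ((-.027,-.044,.058),si,sp(335,252)),((-.027,.044,.058),si,sp(375,322))]
    f=lambda p:np.concatenate([proj((crad(p)@np.r_[m,1])[:3],i)-o for m,i,o in obs])
    r=least_squares(f,[.5,.2,np.radians(195)],loss='soft_l1')
    print(r.x[:2],np.degrees(r.x[2])); print(f(r.x).reshape(-1,2).round(1)); np.save('crad.npy',crad(r.x)); print(crad(r.x).round(3))
    for n,(u0,v0,w,h,sc) in {'top':(155,155,120,100,6),'side':(220,140,90,100,6)}.items():
        im=cv2.resize(d[n][0][v0:v0+h,u0:u0+w],None,fx=sc,fy=sc); im=np.clip(im*1.5,0,255).astype(np.uint8)
        def L(a,b,col):
            P=[tuple(int(q) for q in ((proj((crad(r.x)@np.r_[m,1])[:3],d[n][2])-[u0,v0]+0)*sc)) for m in (a,b)]; cv2.line(im,*P,col,1)
        C=[(.055,.125,0),(.055,-.125,0),(-.055,-.125,0),(-.055,.125,0)]
        for k in range(4):L(C[k],C[(k+1)%4],(0,255,255))
        H=[(.028,-.091,.062),(-.028,-.091,.062),(-.028,-.125,.062),(.028,-.125,.062)]
        for k in range(4):L(H[k],H[(k+1)%4],(0,0,255))
        for y in(-.044,.044):
            for x in(-.027,.027):L((x,y-.007,.058),(x,y+.007,.058),(0,255,0))
        L((0,-.107,.032),(0,.104,.032),(255,0,0))
        cv2.imwrite(f'pics/fit_{n}.png',im)
    # torch
    u0,v0=315,160; q=lambda u,v:np.array([u0+u/8,v0+v/8])
    def g(p):
        x=np.array([p[0],p[1],.018]); a=np.array([np.cos(p[2]),np.sin(p[2]),0]); b=np.array([-a[1],a[0],0])
        o=[]
        for xl,w,obs in [(-.093,.0208,(88,168)),(-.093,-.0208,(143,88)),(.118,.0208,(553,487)),(.118,-.0208,(602,405))]:
            best=[proj(x+a*xl+sg*b*w,ti)-q(*obs) for sg in(1,-1)]
            o.append(min(best,key=np.linalg.norm))
        return np.concatenate(o)
    t=least_squares(g,[.53,-.22,np.radians(-123)])
    print(t.x,np.degrees(t.x[2]),g(t.x).reshape(-1,2).round(1))
E
python3 fit.py
```

```text
[0.48504579 0.20304676] 163.78769161270617
[[ 0.1  0.3]
 [-0.1  0.2]
 [-0.1 -0.1]
 [-0.2 -0.3]
 [-0.2  1.3]
 [-0.5  1.1]
 [ 0.6 -0.5]
 [ 0.4 -0.6]]
[[-0.787 -0.279  0.551  0.485]
 [ 0.229 -0.96  -0.16   0.203]
 [ 0.574  0.     0.819  0.05 ]
 [ 0.     0.     0.     1.   ]]
[ 0.5205511  -0.22141335 -2.08294916] -119.34419583360231 [[ 0.2  0.7]
 [-0.1 -0.7]
 [ 3.  -5.1]
 [-3.1  5.2]]
```

View pics/fit_top.png

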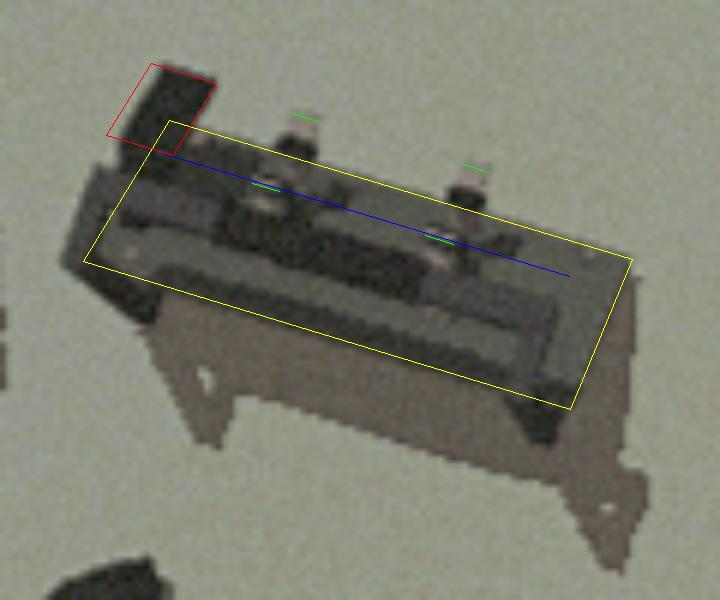

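View pics/fit_side.png

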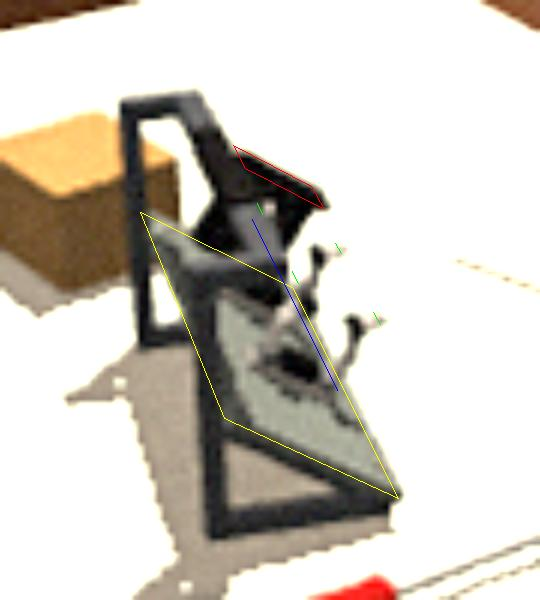

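```bash
sed -i 's#155+u/6,155+v/6#155+u/6-.42,155+v/6-.42#; s#220+u/6,140+v/6#220+u/6-.42,140+v/6-.42#; s#u0+u/8,v0+v/8#u0+u/8-.44,v0+v/8-.44#' fit.py
sed -i 's#for sg in(1,-1)#for sg in(-1,)#' fit.py; python3 fit.py
```

```text
[0.48572621 0.2048183 ] 163.74017200413607
[[-0.1  0.5]
 [-0.2  0.4]
 [-0.3  0.1]
 [-0.3 -0.1]
 [ 0.1  1.5]
 [-0.1  1.3]
 [ 0.9 -0.4]
 [ 0.7 -0.4]]
[[-0.786 -0.28   0.551  0.486]
 [ 0.229 -0.96  -0.161  0.205]
 [ 0.574  0.     0.819  0.05 ]
 [ 0.     0.     0.     1.   ]]
[ 0.51383794 -0.21565241 -2.17799042] -124.78965901580627 [[-0.3  0.5]
 [ 0.5 -0.2]
 [-0.9  0.3]
 [ 0.6 -0.6]]
```

```bash
cat > rel.py <<'E'
import numpy as np
from scipy.spatial.transform import Rotation as R
from plant import status
def row(pos,rot,st=None,n=0):
    st=st or status.get_state()
    Rc=R.from_euler('xyz',st['eef_rot'],degrees=True)
    t=Rc.inv().apply(np.array(pos)-st['tcp_pos'])/.2
    rv=(Rc.inv()*rot).as_rotvec(degrees=True)/90
    return np.r_[t,rv].round(3)
def down(yaw): return R.from_euler('xyz',[180,0,yaw],degrees=True)
E
python3 -c "
from rel import *
print(row([.5,.3,.27],down(-75))); print(row([.55,.2,.27],down(-80)))
"
```

```text
[ 1.693e+00  1.000e+00 -2.190e-01  1.000e-03 -0.000e+00  5.720e-01]
[ 2.122e+00  1.358e+00 -2.190e-01  1.000e-03 -0.000e+00  6.270e-01]
```

Emit:
apply_moves(moves=[[0.3,0.2,-0.1,0,0,0.12],[0.6,0.4,-0.2,0,0,0.24],[0.9,0.6,-0.22,0,0,0.36],[1.0,0.7,-0.22,0,0,0.45],[1.0,0.7,-0.22,0,0,0.45]], hand=-1, grip_force=30)

```text
time_s: 0.78
tcp_pos: [0.3984, 0.4071, 0.271]
eef_rot: [180.0, -0.0, -64.4]
contact_force: [-0.3, 0.4, -0.7]
gripper_width: 0.0877
```

```bash
python3 -c "
from rel import *
print(row([.55,.25,.27],down(-75)));print(row([.53,.05,.27],down(-100)))"
```

```text
[ 1.036 -0.344  0.005  0.    -0.     0.118]
[ 1.894  0.179  0.006 -0.    -0.     0.396]
```

Emit:
apply_moves(moves=[[0.3,-0.1,0,0,0,0.04],[0.6,-0.2,0,0,0,0.08],[0.85,-0.25,0,0,0,0.12],[1.0,-0.2,0,0,0,0.15],[1.0,-0.2,0,0,0,0.15]])

```text
time_s: 1.4
tcp_pos: [0.5212, 0.2427, 0.2707]
eef_rot: [180.0, -0.0, -78.0]
contact_force: [-0.5, 0.6, 1.0]
gripper_width: 0.0876
```

```bash
python3 -c "
from rel import *
print(row([.53,.05,.27],down(-100)));print(row([.53,-.15,.25],down(-120)))"
```

```text
[ 0.952  0.158  0.004  0.    -0.     0.245]
[ 1.93e+00  3.66e-01  1.05e-01  0.00e+00 -1.00e-03  4.67e-01]
```

Emit:
apply_moves(moves=[[0.3,0.05,0,0,0,0.1],[0.6,0.1,0,0,0,0.2],[0.9,0.15,0,0,0,0.3],[1.0,0.17,0,0,0,0.4],[1.0,0.17,0,0,0,0.5],[1.0,0.17,0,0,0,0.52]])

```text
time_s: 2.15
tcp_pos: [0.5297, 0.0408, 0.2707]
eef_rot: [180.0, -0.1, -124.7]
contact_force: [-0.1, 1.1, -0.8]
gripper_width: 0.0875
```

```bash
python3 - <<'E'
from plant import status,imaging
import cv2,pickle
s=status.get_state();i=imaging.camera_info('wrist');p,z=imaging.capture('wrist');pickle.dump((p,z,i,s),open('w1.pkl','wb'));cv2.imwrite('pics/w1.png',p)
from rel import *
print(s['tcp_pos'],row([.514,-.216,.15],down(-124.8)))
E
```

```text
[0.52974738 0.04077253 0.27072808] [ 1.10e+00 -6.67e-01  6.05e-01  0.00e+00 -1.00e-03  1.00e-03]
```

View pics/w1.png

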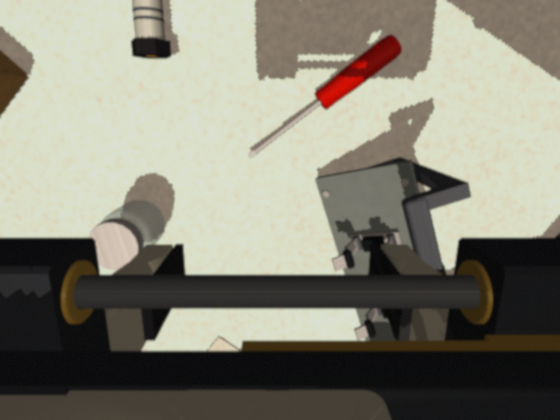

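```bash
python3 - <<'E'
from h import *; import pickle
p,z,i,s=pickle.load(open('w1.pkl','rb'))
a=np.radians(-124.8);A=np.array([np.cos(a),np.sin(a),0])
print(proj(np.array([.5138,-.2157,.018])-.093*A,i))
from fit import crad
T=crad([.4857,.2048,np.radians(163.74)])
for m in [(-.055,.125,0),(.055,.125,0),(-.027,.044,.058),(-.027,-.044,.058)]: print(m,proj((T@np.r_[m,1])[:3],i))
from rel import *
print(row(np.array([.514,-.216,.25])-.11*A,down(-124.8),s))
E
```

```text
[149.71956713  52.89216631]
(-0.055, 0.125, 0) [316.38931947 176.03812283]
(0.055, 0.125, 0) [412.84351662 158.39299406]
(-0.027, 0.044, 0.058) [336.02771331 262.73807284]
(-0.027, -0.044, 0.058) [358.05777333 332.62232154]
[ 0.55  -0.667  0.104  0.    -0.001  0.001]
```

Emit:
apply_moves(moves=[[0.2,-0.25,0.03,0,0,0],[0.4,-0.5,0.07,0,0,0],[0.55,-0.667,0.1,0,0,0],[0.55,-0.667,0.1,0,0,0],[0.55,-0.667,0.1,0,0,0]])

```text
time_s: 2.82
tcp_pos: [0.5769, -0.1248, 0.2505]
eef_rot: [180.0, -0.1, -124.6]
contact_force: [-0.3, 0.2, -0.6]
gripper_width: 0.0875
```

```bash
python3 - <<'E'
from plant import status,imaging
import cv2,pickle
s=status.get_state();i=imaging.camera_info('wrist');p,z=imaging.capture('wrist');pickle.dump((p,z,i,s),open('w2.pkl','wb'))
from h import *
t=np.array([.5138,-.2157,.018]);a=np.radians(-124.8);A=np.array([np.cos(a),np.sin(a),0]);B=np.array([-A[1],A[0],0])
im=p.copy()
for x,w in[(-.093,.0208),(.118,.0208),(0,.015),(-.078,.015),(.078,.015)]:
    P=[tuple(int(round(q)) for q in proj(t+x*A+sg*w*B,i)) for sg in(1,-1)]
    print(x,P); cv2.line(im,*P,(0,0,255),1)
cv2.imwrite('pics/w2.png',im)
E
```

```text
-0.093 [(256, 158), (294, 158)]
0.118 [(254, -68), (298, -68)]
0 [(261, 67), (290, 67)]
-0.078 [(261, 144), (289, 144)]
0.078 [(260, -20), (291, -20)]
```

View pics/w2.png

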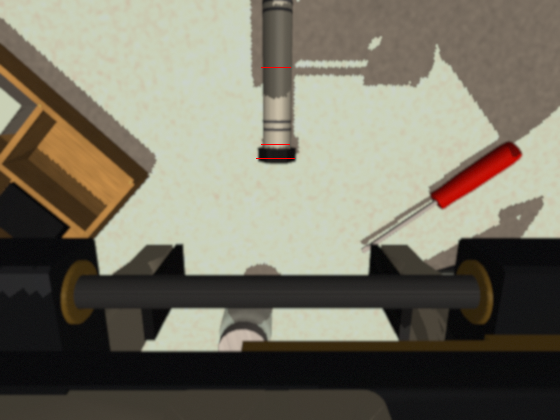

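```bash
python3 - <<'E'
from rel import *
t=np.array([.5138,-.2157,.018]);a=np.radians(-124.8);A=np.array([np.cos(a),np.sin(a),0]);B=np.array([-A[1],A[0],0])
t=t-.0013*B-.001*A; g=t-.006*A; print(t,g)
for z in(.1,.006): print(row([g[0],g[1],z],down(-124.8)))
E
```

```text
[ 0.51330322 -0.21413692  0.018     ] [ 0.5167275  -0.20921003  0.018     ]
[ 0.52   0.007  0.755  0.    -0.001  0.003]
[ 5.190e-01  7.000e-03  1.225e+00  0.000e+00 -1.000e-03  3.000e-03]
```

Emit:
apply_moves(moves=[[0.26,0.005,0.2,0,0,0],[0.52,0.007,0.45,0,0,0],[0.52,0.007,0.7,0,0,0.002],[0.52,0.007,0.9,0,0,0.002],[0.52,0.007,0.9,0,0,0.002],[0.52,0.007,0.9,0,0,0.002]])

```text
time_s: 3.62
tcp_pos: [0.5183, -0.2087, 0.0728]
eef_rot: [-179.9, -0.0, -124.6]
contact_force: [0.1, 0.2, 1.3]
gripper_width: 0.0877
```

```bash
python3 - <<'E'
from plant import status,imaging
import cv2
s=status.get_state();p,z=imaging.capture('wrist');cv2.imwrite('pics/w3.png',p)
from rel import *
print(s['tcp_pos'],row([.5167,-.2092,.006],down(-124.8)))
E
```

```text
[ 0.51832724 -0.20868383  0.07277609] [ 0.007  0.008  0.336 -0.002  0.     0.002]
```

View pics/w3.png

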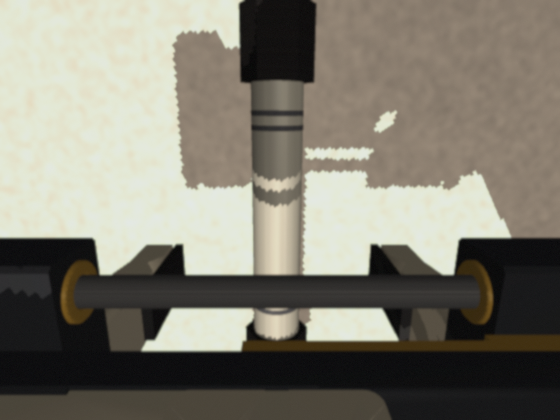

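The wrist view shows the barrel upright at column 277, midway between the fingers (about 180 and 372), with the head at the top. Next I descend and grip.

Emit:
apply_moves(moves=[[0.007,0.008,0.15,0,0,0.002],[0.007,0.008,0.28,0,0,0.002],[0.007,0.008,0.335,0,0,0.002],[0.007,0.008,0.335,0,0,0.002],[0.007,0.008,0.335,0,0,0.002]])

```text
time_s: 4.3
tcp_pos: [0.5178, -0.2091, 0.0075]
eef_rot: [-179.7, 0.1, -124.8]
contact_force: [1.0, -0.0, -0.5]
gripper_width: 0.0875
```

Emit:
apply_moves(moves=[[0,0,0,0,0,0],[0,0,0,0,0,0],[0,0,0,0,0,0],[0,0,0,0,0,0],[0,0,0,0,0,0],[0,0,0,0,0,0],[0,0,0,0,0,0],[0,0,0,0,0,0]], hand=1, grip_force=50)

```text
time_s: 5.3
tcp_pos: [0.5178, -0.2092, 0.0075]
eef_rot: [-179.7, 0.1, -124.8]
contact_force: [0.4, -0.5, -0.1]
gripper_width: 0.0283
```

```bash
cat >> rel.py <<'E'
from fit import crad
TC=crad([.4857,.2048,np.radians(163.74)])
def dock(y,z,x=0,d=6,ox=.0066,oz=-.0105):
    M=TC[:3,:3]@R.from_euler('y',-d,degrees=True).as_matrix()@np.array([[0,1,0],[1,0,0],[0,0,-1]]).astype(float)
    p=(TC@[x,y,z,1])[:3]-M@[ox,0,oz]
    return p,R.from_matrix(M)
E
python3 - <<'E'
from rel import *
p,q=dock(.012,.152); print(p,q.as_euler('xyz',degrees=True))
print(row([.5178,-.2092,.2],down(-124.8)))
print(row([.58,-.05,.25],q)); print(row(p,q))
E
```

```text
[0.5612713  0.17713367 0.16658666] [ 1.39000000e+02  1.27222187e-14 -1.06260000e+02]
[-0.001 -0.005 -0.963 -0.003  0.001  0.   ]
[-0.833  0.192 -1.212 -0.455  0.074 -0.197]
[-1.712  0.919 -0.797 -0.455  0.074 -0.197]
```

Emit:
apply_moves(moves=[[0,0,-0.1,0,0,0],[0,0,-0.3,0,0,0],[0,0,-0.55,0,0,0],[0,0,-0.8,0,0,0],[0,0,-1.0,0,0,0],[0,0,-1.0,0,0,0],[0,0,-1.0,0,0,0]])

```text
time_s: 6.18
tcp_pos: [0.5159, -0.2085, 0.2063]
eef_rot: [-179.8, 0.1, -124.8]
contact_force: [0.8, -0.2, -4.1]
gripper_width: 0.0287
```

```bash
python3 - <<'E'
from rel import *
from plant import status
print(status.get_state()['contact_force'],status.get_state()['joints'].round(1))
p,q=dock(.012,.152)
print(row([.60,.0,.23],q)); print(row(p,q))
E
```

```text
[ 0.79964657 -0.15030705 -4.14576875] [ -1.8  10.2 -16.3   0.  -63.3 -33. ]
[-1.096  0.249 -0.118 -0.454  0.074 -0.197]
[-1.713  0.914  0.198 -0.454  0.074 -0.197]
```

Emit:
apply_moves(moves=[[-0.2,0.05,-0.05,-0.09,0.015,-0.04],[-0.45,0.1,-0.1,-0.19,0.03,-0.08],[-0.7,0.16,-0.12,-0.29,0.045,-0.12],[-0.9,0.2,-0.12,-0.39,0.06,-0.16],[-1.0,0.25,-0.12,-0.454,0.074,-0.197],[-1.0,0.25,-0.12,-0.454,0.074,-0.197],[-1.0,0.25,-0.12,-0.454,0.074,-0.197]])

```text
time_s: 7.05
tcp_pos: [0.5887, -0.0159, 0.2285]
eef_rot: [138.9, -0.1, -106.3]
contact_force: [0.6, -0.2, -3.0]
gripper_width: 0.0288
```

```bash
python3 - <<'E'
from rel import *
from plant import status,imaging
import cv2
s=status.get_state()
print(s['joints'].round(1))
p,q=dock(.012,.152)
print(row(p,q,s))
i,z=imaging.capture('side'); cv2.imwrite('pics/s1.png',i)
E
```

```text
[   6.9   38.2   25.1  -16.5 -114.7  -25. ]
[-0.888  0.1    0.497  0.001 -0.    -0.001]
```

View pics/s1.png

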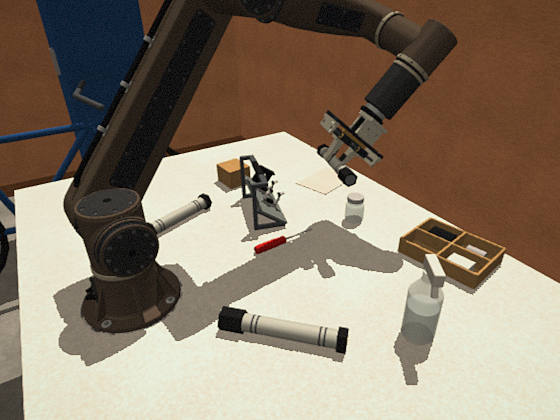

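Emit:
apply_moves(moves=[[-0.25,0.03,0.0,0,0,0],[-0.5,0.06,0.0,0,0,0],[-0.75,0.1,0.05,0,0,0],[-0.888,0.1,0.2,0,0,0],[-0.888,0.1,0.4,0,0,0],[-0.888,0.1,0.497,0,0,0],[-0.888,0.1,0.497,0,0,0],[-0.888,0.1,0.497,0,0,0]])

```text
time_s: 8.1
tcp_pos: [0.5622, 0.1761, 0.1695]
eef_rot: [139.1, 0.0, -106.3]
contact_force: [0.5, -0.1, -3.3]
gripper_width: 0.0286
```

```bash
python3 - <<'E'
from rel import *
from h import *
from plant import status,imaging
import cv2,pickle
s=status.get_state()
Rc=R.from_euler('xyz',s['eef_rot'],degrees=True)
o=s['tcp_pos']+Rc.apply([.0066,0,-.0105]); print('torch in cradle',(np.linalg.inv(TC)@np.r_[o,1])[:3].round(4), s['contact_force'])
ax=Rc.apply([1,0,0])
D={}
for n in('side','top','wrist'):
    inf=imaging.camera_info(n); i,z=imaging.capture(n); D[n]=(i,z,inf)
    if n=='wrist': cv2.imwrite('pics/w4.png',i); continue
    im=i.copy(); c=proj(o,inf); u0,v0=(c-[60,50]).astype(int); u0=max(u0,0);v0=max(v0,0)
    im=cv2.resize(im[v0:v0+100,u0:u0+120],None,fx=6,fy=6,interpolation=cv2.INTER_CUBIC)
    for x in(-.093,-.078,.078,.118):
        q=((proj(o+x*ax,inf)-[u0,v0]+.42)*6).astype(int); cv2.circle(im,tuple(int(k) for k in q),3,(0,0,255),-1)
    cv2.imwrite(f'pics/a_{n}.png',np.clip(im*(1.6 if n=='top' else 1.),0,255).astype(np.uint8)); print(n,u0,v0)
pickle.dump((D,s),open('d4.pkl','wb'))
E
```

```text
torch in cradle [0.0007 0.0128 0.1551] [ 0.48089418 -0.11066953 -3.25504341]
side 229 110
top 163 110
```

View pics/a_side.png

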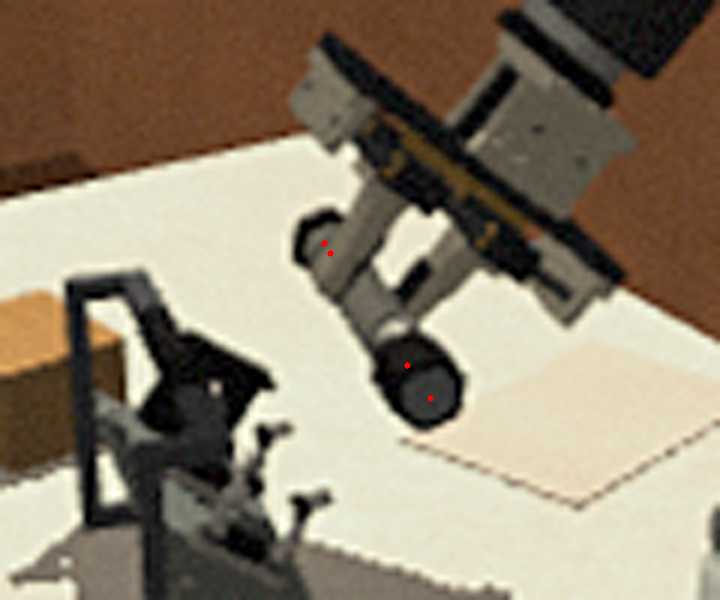

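View pics/a_top.png

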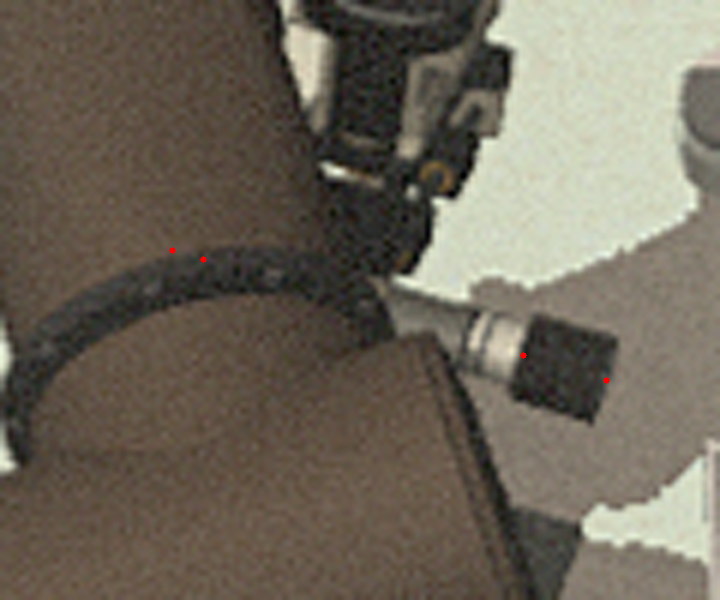

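View pics/w4.png

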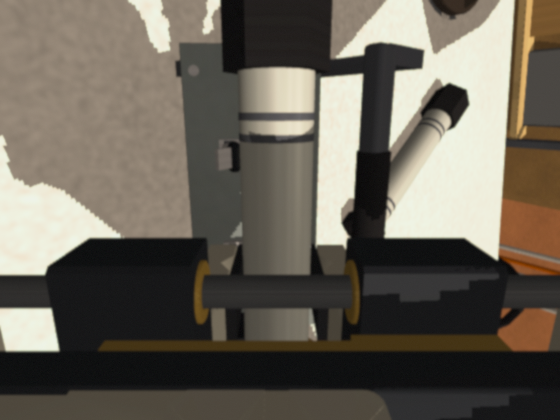

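```bash
python3 - <<'E'
from rel import *
for z in (.11,.068):
  p,q=dock(.012,z); print(row(p,q))
E
```

```text
[-0.002 -0.025  0.221 -0.001  0.001 -0.   ]
[-0.002 -0.046  0.43  -0.001  0.001 -0.   ]
```

Emit:
apply_moves(moves=[[-0.002,-0.01,0.1,-0.001,0,0],[-0.003,-0.025,0.22,-0.001,0,0],[-0.003,-0.036,0.33,-0.001,0,0],[-0.003,-0.046,0.43,-0.001,0,0],[-0.003,-0.046,0.43,-0.001,0,0],[-0.003,-0.046,0.43,-0.001,0,0]])

```text
time_s: 9.0
tcp_pos: [0.5161, 0.1906, 0.0986]
eef_rot: [139.1, 0.1, -106.4]
contact_force: [0.2, 0.8, -3.1]
gripper_width: 0.0289
```

```bash
cat > look.py <<'E'
import sys
from rel import *
from h import *
from plant import status,imaging
import cv2,pickle
def tc(s,ox=.0066,oz=-.0105):
    Rc=R.from_euler('xyz',s['eef_rot'],degrees=True)
    o=s['tcp_pos']+Rc.apply([ox,0,oz]); M=np.linalg.inv(TC)
    return o,(M@np.r_[o,1])[:3], TC[:3,:3].T@Rc.apply([1,0,0]), TC[:3,:3].T@s['contact_force']
def look(tag,cams=('side','top','wrist')):
    s=status.get_state(); o,a,b,f=tc(s); print('torch',a.round(4),'axis',b.round(4),'F cradle',f.round(1),'t',s['time_s'],'w',s['gripper_width'])
    for n in cams:
        inf=imaging.camera_info(n); i,z=imaging.capture(n)
        if n!='wrist':
            c=proj(TC[:3,3],inf); u0,v0=(c-[60,60]).astype(int)
            i=cv2.resize(i[v0:v0+100,u0:u0+120],None,fx=6,fy=6,interpolation=cv2.INTER_CUBIC)
            i=np.clip(i*(1.7 if n=='top' else 1.),0,255).astype(np.uint8)
        cv2.imwrite(f'pics/{tag}_{n}.png',i)
if __name__=='__main__': look(sys.argv[1],sys.argv[2:])
E
python3 look.py b side wrist
```

```text
torch [-0.0004  0.0117  0.0692] axis [ 7.0e-04  1.0e+00 -1.8e-03] F cradle [-1.8 -0.8 -2.6] t 9.0 w 0.02890069660850185
```

View pics/b_side.png

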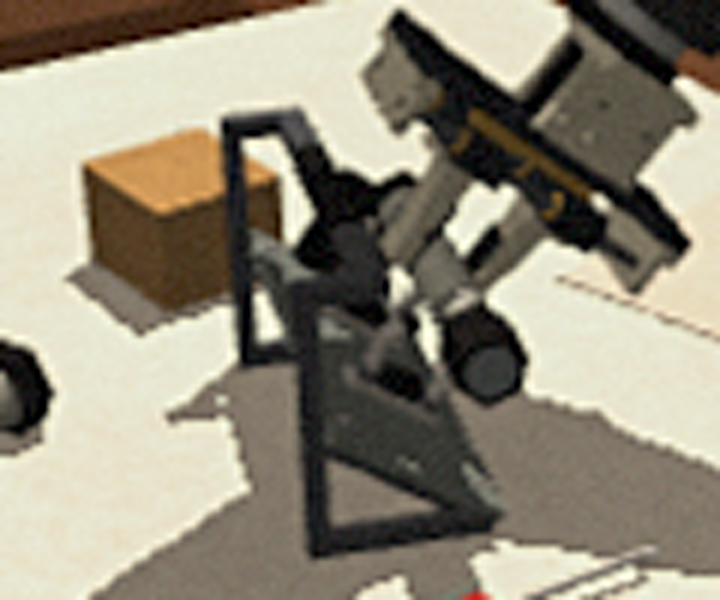

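View pics/b_wrist.png

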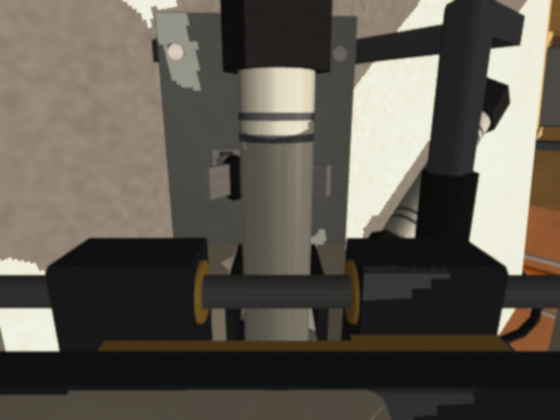

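```bash
python3 - <<'E'
from look import *
inf=imaging.camera_info('wrist')
for m in [(-.027,.044,.058),(.027,.044,.058),(-.027,.051,.058),(.027,.051,.058),(-.055,.125,0),(.055,.125,0),(-.055,.051,0),(.055,.051,0)]: print(m,proj((TC@np.r_[m,1])[:3],inf).round(1))
s=status.get_state();o,a,b,f=tc(s);Rc=R.from_euler('xyz',s['eef_rot'],degrees=True)
for x in(.04,.078):
  for w in(.015,-.015): print(x,w,proj(o+Rc.apply([x,w,0]),inf).round(1))
E
python3 - <<'E'
import cv2
i=cv2.imread('pics/b_wrist.png')[0:240,140:370]; cv2.imwrite('pics/b_wz.png',cv2.resize(i,None,fx=2.5,fy=2.5,interpolation=cv2.INTER_CUBIC))
E
```

```text
(-0.027, 0.044, 0.058) [214.  178.9]
(0.027, 0.044, 0.058) [334.4 176.5]
(-0.027, 0.051, 0.058) [213.3 163. ]
(0.027, 0.051, 0.058) [335.1 161.1]
(-0.055, 0.125, 0) [160.    7.6]
(0.055, 0.125, 0) [362.8  13. ]
(-0.055, 0.051, 0) [171.  149.2]
(0.055, 0.051, 0) [355.2 147. ]
0.04 0.015 [313.6 164.5]
0.04 -0.015 [240.6 164.6]
0.078 0.015 [316.3  65.7]
0.078 -0.015 [238.   65.8]
```

View pics/b_wz.png

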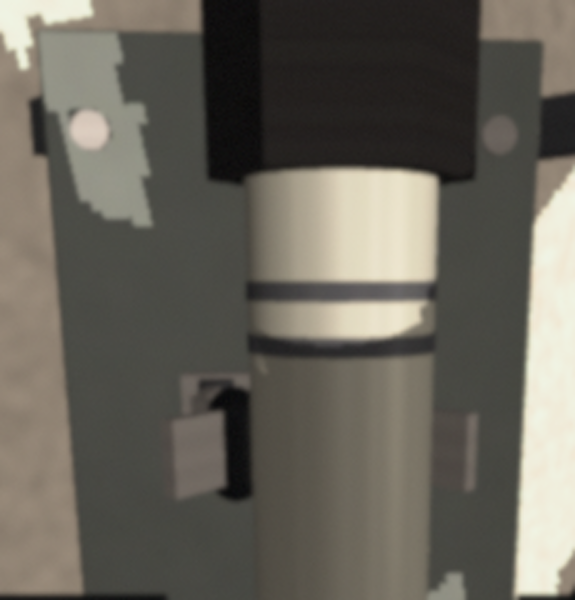

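The wrist view puts the dock about 2 mm further from the robot than my fit: the clip_b tips sit at columns 207 and 331, against predicted 214 and 334. The torch edges match prediction, so I'll correct the dock pose, re-centre and then press.

```bash
sed -i 's/crad(\[.4857,.2048,/crad([.4885,.2058,/' rel.py; python3 - <<'E'
from look import *
inf=imaging.camera_info('wrist')
for m in [(-.027,.044,.058),(.027,.044,.058),(-.055,.125,0),(.055,.125,0)]: print(m,proj((TC@np.r_[m,1])[:3],inf).round(1))
print(tc(status.get_state())[1])
for z in (.064,.05,.04,.032,.03):
  p,q=dock(.0125,z); print(z,row(p,q))
E
```

```text
(-0.027, 0.044, 0.058) [209.5 183.6]
(0.027, 0.044, 0.058) [330.8 181. ]
(-0.055, 0.125, 0) [155.8  10.5]
(0.055, 0.125, 0) [360.   15.8]
[0.00160317 0.01332841 0.06786595]
0.064 [-0.004 -0.01   0.018 -0.001  0.002 -0.   ]
0.05 [-0.004 -0.017  0.088 -0.001  0.002 -0.   ]
0.04 [-0.004 -0.022  0.138 -0.001  0.002 -0.   ]
0.032 [-0.004 -0.026  0.178 -0.001  0.002 -0.   ]
0.03 [-0.004 -0.027  0.188 -0.001  0.002 -0.   ]
```

Emit:
apply_moves(moves=[[-0.004,-0.01,0.015,-0.001,0.002,0],[-0.004,-0.01,0.02,-0.001,0.002,0],[-0.004,-0.012,0.04,-0.001,0.002,0],[-0.004,-0.014,0.06,-0.001,0.002,0],[-0.004,-0.016,0.08,-0.001,0.002,0],[-0.004,-0.018,0.1,-0.001,0.002,0],[-0.004,-0.018,0.1,-0.001,0.002,0]])

```text
time_s: 9.98
tcp_pos: [0.5087, 0.1941, 0.0827]
eef_rot: [139.3, 0.1, -106.2]
contact_force: [7.1, -1.3, 6.9]
gripper_width: 0.0289
```

```bash
python3 look.py c wrist; python3 - <<'E'
from rel import *
for z in (.04,.032,.03):
  p,q=dock(.0125,z); print(z,row(p,q))
E
```

```text
torch [-0.0008  0.0122  0.0502] axis [-1.1e-03  1.0e+00 -5.0e-04] F cradle [-1.9 -0.8  9.8] t 9.975 w 0.0288845783875848
0.04 [ 0.002 -0.001  0.051 -0.003  0.     0.001]
0.032 [ 0.002 -0.005  0.091 -0.003  0.     0.001]
0.03 [ 0.002 -0.006  0.101 -0.003  0.     0.001]
```

View pics/c_wrist.png

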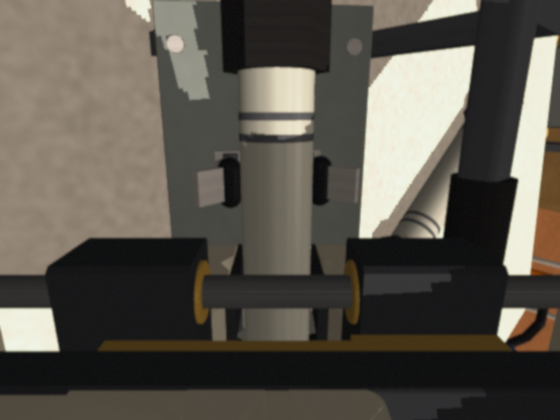

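The torch is centred in clip_b (tips at columns 197 and 357, barrel at 277) with about 12 N of resistance, so I keep pressing.

Emit:
apply_moves(moves=[[0.002,-0.001,0.02,-0.003,0,0.001],[0.002,-0.001,0.04,-0.003,0,0.001],[0.002,-0.003,0.06,-0.003,0,0.001],[0.002,-0.005,0.08,-0.003,0,0.001],[0.002,-0.006,0.092,-0.003,0,0.001],[0.002,-0.006,0.092,-0.003,0,0.001]])

```text
time_s: 10.78
tcp_pos: [0.4984, 0.1967, 0.0685]
eef_rot: [139.1, 0.0, -106.3]
contact_force: [3.6, -0.9, 4.6]
gripper_width: 0.0289
```

```bash
python3 look.py e wrist side; python3 - <<'E'
from rel import *
for z in (.032,.03):
  p,q=dock(.0125,z); print(z,row(p,q))
E
```

```text
torch [-0.0003  0.0126  0.0325] axis [-1.e-04  1.e+00  0.e+00] F cradle [-0.3 -0.2  5.9] t 10.775 w 0.02888812680005632
0.032 [-0.     0.001  0.002 -0.001  0.     0.   ]
0.03 [-0.     0.     0.012 -0.001  0.     0.   ]
```

View pics/e_wrist.png

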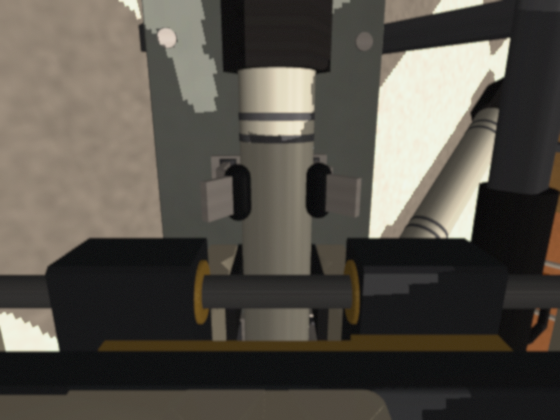

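View pics/e_side.png

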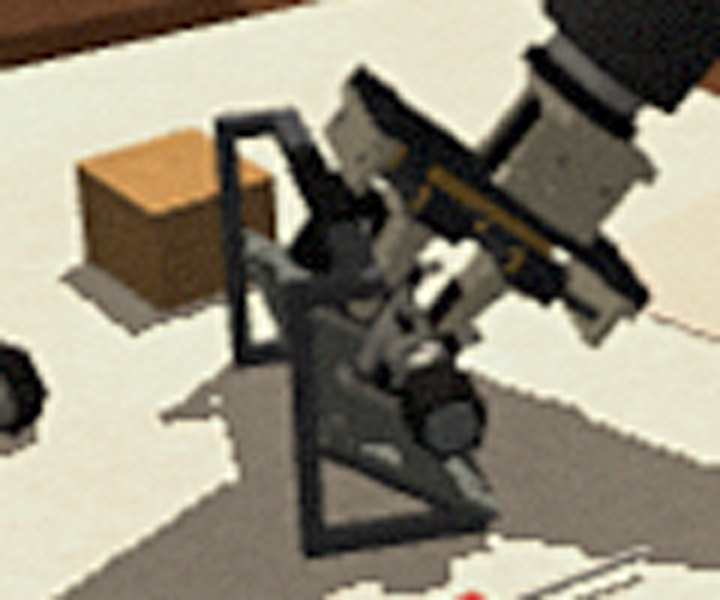

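Emit:
apply_moves(moves=[[0,0,0.007,-0.001,0,0],[0,0,0.014,-0.001,0,0],[0,0,0.014,-0.001,0,0]])

```text
time_s: 11.25
tcp_pos: [0.4983, 0.1967, 0.0684]
eef_rot: [139.2, 0.1, -106.2]
contact_force: [8.1, -2.3, 13.8]
gripper_width: 0.0287
```

```bash
python3 look.py f
```

```text
torch [-0.0003  0.0126  0.0323] axis [-1.5e-03  1.0e+00 -5.0e-04] F cradle [ 1.  -0.1 16.1] t 11.25 w 0.028655640709646713
```

It is seated: a further 2.8 mm command moved it only 0.2 mm while the force rose to about 18 N. Now I slide it toward the contact.

Emit:
apply_moves(moves=[[0,0,0,0,0,0],[-0.02,0,0,0.001,0.001,0],[-0.04,0,0,0.001,0.001,0],[-0.06,0,0,0.001,0.001,0],[-0.08,0,0,0.001,0.001,0],[-0.1,0,0,0.001,0.001,0],[-0.11,0,0,0.001,0.001,0],[-0.11,0,0,0.001,0.001,0]])

```text
time_s: 12.25
tcp_pos: [0.5043, 0.2167, 0.0684]
eef_rot: [139.2, -0.1, -106.1]
contact_force: [3.5, -5.5, 3.4]
gripper_width: 0.0291
```

```bash
python3 look.py g wrist
```

```text
torch [-0.0004 -0.0083  0.0325] axis [-0.001   1.      0.0032] F cradle [-2.1  4.3  5.6] t 12.25 w 0.029094228590453783
```

View pics/g_wrist.png

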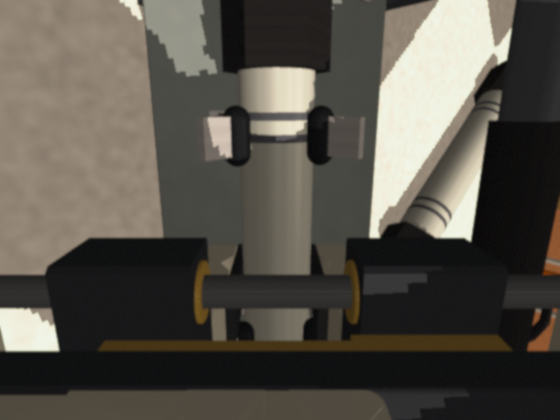

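Emit:
apply_moves(moves=[[-0.012,0,0,0,0.002,0],[-0.022,0,0,0,0.002,0],[-0.03,0,0,0,0.002,0],[-0.035,0,0,0,0.002,0],[-0.035,0,0,0,0.002,0]])

```text
time_s: 12.92
tcp_pos: [0.5053, 0.2201, 0.0684]
eef_rot: [139.1, -0.6, -105.9]
contact_force: [2.5, -12.2, 2.4]
gripper_width: 0.0286
```

```bash
python3 look.py h
```

```text
torch [-0.0004 -0.012   0.0325] axis [4.000e-04 9.999e-01 1.180e-02] F cradle [-3.4 11.   5.3] t 12.925 w 0.02857426507393451
```

Emit:
apply_moves(moves=[[-0.02,0,0,0,0.006,0],[-0.035,0,0,0,0.007,0],[-0.05,0,0,0,0.007,0],[-0.05,0,0,0,0.007,0]])

```text
time_s: 13.42
tcp_pos: [0.5052, 0.2202, 0.0684]
eef_rot: [138.8, -2.0, -105.2]
contact_force: [-2.5, -33.1, 3.9]
gripper_width: 0.0288
```

```bash
python3 look.py i wrist top side
```

```text
torch [-0.0004 -0.0123  0.0327] axis [0.005  0.9993 0.0381] F cradle [-3.4 32.5  7.1] t 13.425 w 0.028753160713804595
```

View pics/i_wrist.png

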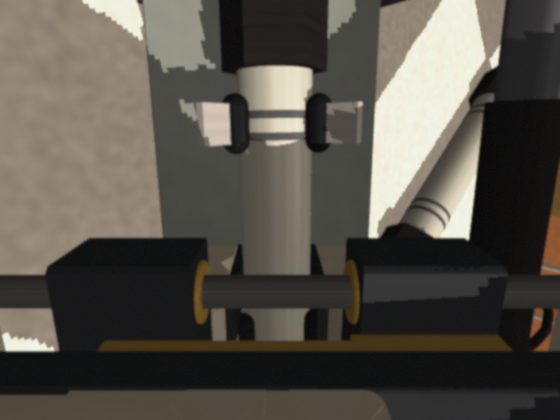

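View pics/i_top.png

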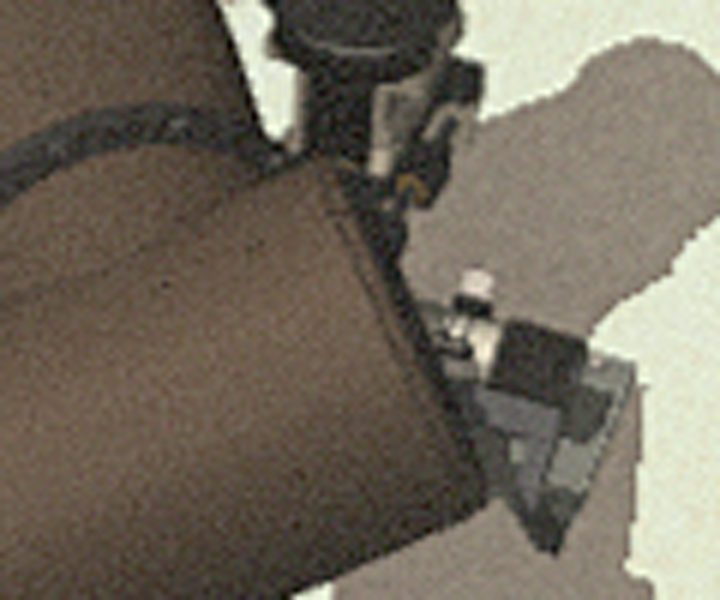

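View pics/i_side.png

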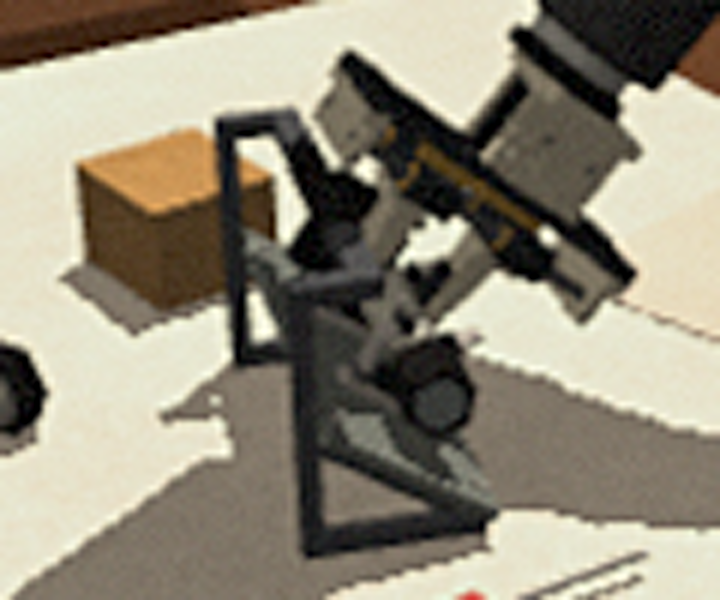

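```bash
python3 - <<'E'
from look import *
inf=imaging.camera_info('wrist')
for m in [(-.027,.044,.058),(.027,.044,.058),(-.027,.037,.058),(-.027,.051,.058)]: print(m,proj((TC@np.r_[m,1])[:3],inf).round(1))
for y0 in(-.014,-.0123,-.010):
  for z in (.032,.047): print(y0,z,[proj((TC@[0,y0+x,z,1])[:3],inf).round(1)[1] for x in(.078,.040,.05,.06)])
s=status.get_state();o,a,b,f=tc(s)
p,q=dock(a[1],a[2],a[0]); print(row(p,q))
E
python3 - <<'E'
import cv2
i=cv2.imread('pics/i_wrist.png')[40:180,180:380]; cv2.imwrite('pics/i_wz.png',cv2.resize(i,None,fx=4,fy=4,interpolation=cv2.INTER_CUBIC))
E
```

```text
(-0.027, 0.044, 0.058) [203.5 124.5]
(0.027, 0.044, 0.058) [362.8 122.9]
(-0.027, 0.037, 0.058) [204.7 146. ]
(-0.027, 0.051, 0.058) [202.3 102.3]
-0.014 0.032 [np.float64(71.6), np.float64(167.9), np.float64(143.6), np.float64(118.6)]
-0.014 0.047 [np.float64(65.6), np.float64(172.6), np.float64(145.8), np.float64(118.0)]
-0.0123 0.032 [np.float64(67.0), np.float64(163.8), np.float64(139.4), np.float64(114.3)]
-0.0123 0.047 [np.float64(60.5), np.float64(168.1), np.float64(141.1), np.float64(113.2)]
-0.01 0.032 [np.float64(60.7), np.float64(158.3), np.float64(133.7), np.float64(108.4)]
-0.01 0.047 [np.float64(53.5), np.float64(162.0), np.float64(134.8), np.float64(106.7)]
[-0.002  0.    -0.001  0.003 -0.024 -0.006]
```

View pics/i_wz.png

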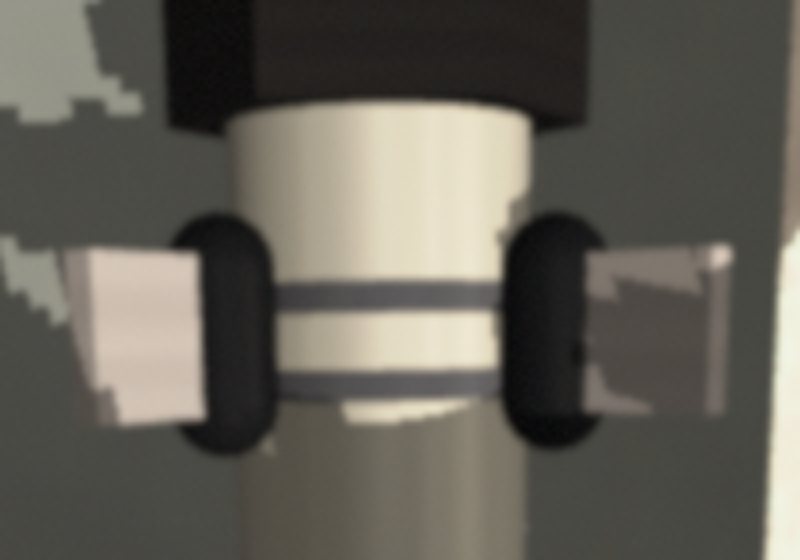

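The rows agree with the home position: head base at rows 65 to 72 puts the origin at y = -14.0 mm, and it holds hard at 32 N. I'll relax the push, open only partly so the fingers clear the handle, and withdraw along the fingers.

Emit:
apply_moves(moves=[[-0.002,0,-0.001,0.002,-0.012,-0.003],[-0.002,0,-0.001,0.003,-0.022,-0.005],[-0.002,0,-0.001,0.003,-0.022,-0.005],[-0.002,0,-0.001,0.003,-0.022,-0.005]])

```text
time_s: 14.08
tcp_pos: [0.5052, 0.2199, 0.0684]
eef_rot: [139.0, -0.2, -106.2]
contact_force: [3.5, -5.3, 1.4]
gripper_width: 0.0289
```

```bash
python3 look.py j
```

```text
torch [-0.0004 -0.0117  0.0325] axis [0.0014 1.     0.0037] F cradle [-3.1  4.1  3.9] t 14.075 w 0.028939394195498513
```

Emit:
apply_moves(moves=[[0,0,0,0,0,0],[0,0,0,0,0,0],[0,0,0,0,0,0],[0,0,0,0,0,0],[0,0,0,0,0,0]], hand=-0.1)

```text
time_s: 14.7
tcp_pos: [0.5051, 0.22, 0.0684]
eef_rot: [139.0, -0.2, -106.2]
contact_force: [-0.6, 0.6, -0.4]
gripper_width: 0.048
```

```bash
python3 look.py k wrist; python3 - <<'E'
from look import *
inf=imaging.camera_info('wrist')
for y0 in(-.014,-.0123,-.010):
  for z in (.032,.047): print(y0,z,[proj((TC@[0,y0+x,z,1])[:3],inf).round(1)[1] for x in(.078,)])
print([proj((TC@[-.027,y,.058,1])[:3],inf).round(1)[1] for y in(.037,.051)])
import cv2
i=cv2.imread('pics/k_wrist.png')[40:180,180:380]; cv2.imwrite('pics/k_wz.png',cv2.resize(i,None,fx=4,fy=4,interpolation=cv2.INTER_CUBIC))
E
```

```text
torch [-0.0004 -0.0117  0.0324] axis [0.0013 1.     0.0038] F cradle [ 0.4 -0.5 -0.7] t 14.7 w 0.04801569592756383
-0.014 0.032 [np.float64(72.3)]
-0.014 0.047 [np.float64(67.8)]
-0.0123 0.032 [np.float64(67.6)]
-0.0123 0.047 [np.float64(62.6)]
-0.01 0.032 [np.float64(61.2)]
-0.01 0.047 [np.float64(55.4)]
[np.float64(150.7), np.float64(106.5)]
```

View pics/k_wz.png

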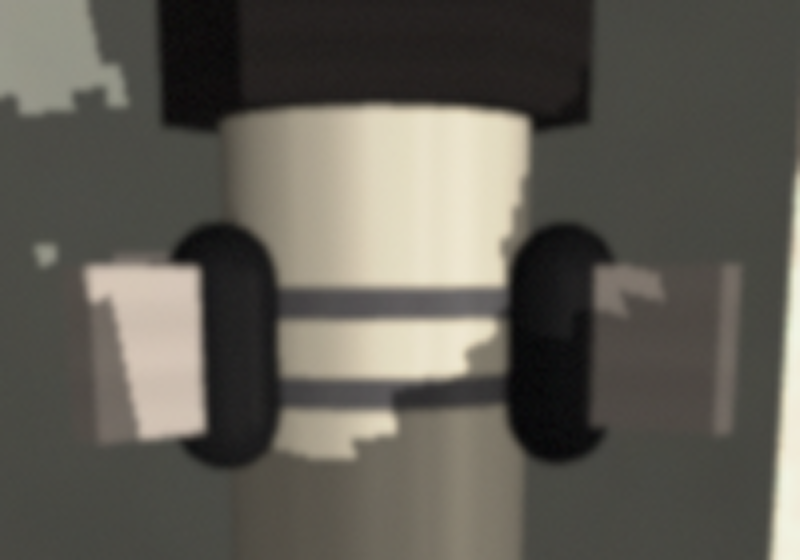

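The torch did not shift on release: head base rows 66 to 72 give y of about -13.4 to -13.8 mm, which matches home within the measurement error. Withdrawing.

Emit:
apply_moves(moves=[[0,0,-0.05,0,0,0],[0,0,-0.15,0,0,0],[0,0,-0.3,0,0,0],[0,0,-0.5,0,0,0],[0,0,-0.7,0,0,0],[0,0,-0.9,0,0,0],[0.3,0,-0.95,0,0,0],[0.6,0,-1.0,0,0,0],[0.9,0,-1.0,0,0,0],[0.9,0,-1.0,0,0,0]])

```text
time_s: 16.0
tcp_pos: [0.5805, 0.0067, 0.2213]
eef_rot: [139.1, -0.3, -106.5]
contact_force: [0.3, 0.7, -0.1]
gripper_width: 0.0484
```

```bash
python3 look.py l side top; python3 - <<'E'
from look import *
d=pickle.load(open('d0.pkl','rb'))
import cv2
for n in('side','top'):
    i,z=imaging.capture(n); cv2.imwrite(f'pics/end_{n}.png',np.clip(i*(1.6 if n=='top' else 1),0,255).astype(np.uint8))
for n in('top','side'):
    inf=imaging.camera_info(n); c=proj(TC[:3,3],inf); u0,v0=(c-[60,60]).astype(int)
    im=cv2.imread(f'pics/l_{n}.png')
    for x in(-.093,-.078,.078,.118):
        q=(proj((TC@[0,-.014+x,.032,1])[:3],inf)-[u0,v0]+.42)*6; cv2.circle(im,tuple(int(k) for k in q),3,(0,0,255),-1)
    cv2.imwrite(f'pics/l2_{n}.png',im)
E
```

```text
torch [-0.0208  0.172   0.2334] axis [0.0058 1.     0.0017] F cradle [-0.1 -0.8 -0.1] t 16.0 w 0.048357815850378474
```

View pics/l2_top.png

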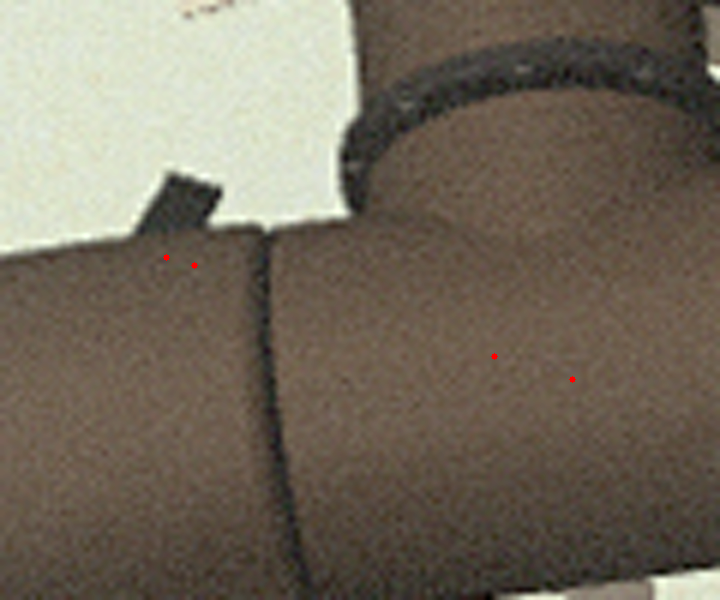

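View pics/l2_side.png

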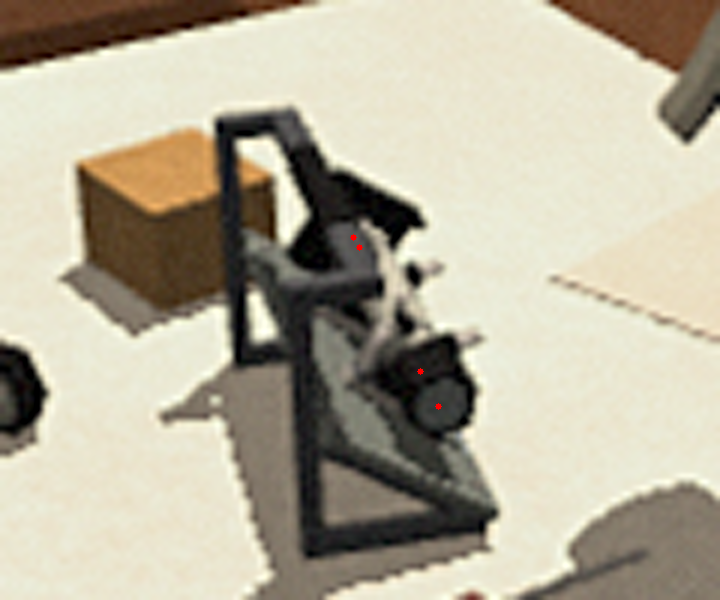

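View pics/end_side.png

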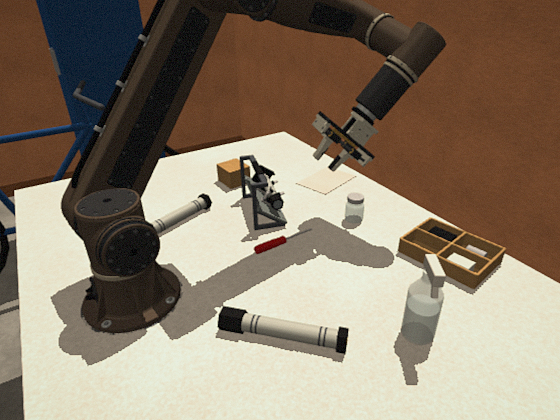

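The side view shows the torch held in both clips, lens at the model's home position, and the other objects unmoved. The arm blocks the top view, so I'll move it aside for one last check.

Emit:
apply_moves(moves=[[0.25,0,-0.1,0,0,0],[0.5,0,-0.2,0,0,0],[0.75,0,-0.3,0,0,0],[1.0,0,-0.3,0,0,0],[1.0,0,-0.3,0,0,0],[1.0,0,-0.3,0,0,0]])

```text
time_s: 16.95
tcp_pos: [0.564, -0.1903, 0.266]
eef_rot: [139.0, -0.2, -106.1]
contact_force: [0.4, 0.4, -0.1]
gripper_width: 0.0485
```

```bash
python3 look.py m top; python3 - <<'E'
from look import *
n='top';inf=imaging.camera_info(n); c=proj(TC[:3,3],inf); u0,v0=(c-[60,60]).astype(int)
im=cv2.imread(f'pics/m_{n}.png')
for x in(-.093,-.078,.078,.118):
    q=(proj((TC@[0,-.014+x,.032,1])[:3],inf)-[u0,v0]+.42)*6; cv2.circle(im,tuple(int(k) for k in q),3,(0,0,255),-1)
cv2.imwrite(f'pics/m2_{n}.png',im)
E
```

```text
torch [-0.0275  0.3656  0.2926] axis [-0.      1.      0.0038] F cradle [-0.3 -0.5  0.1] t 16.95 w 0.048509704459849645
```

View pics/m2_top.png

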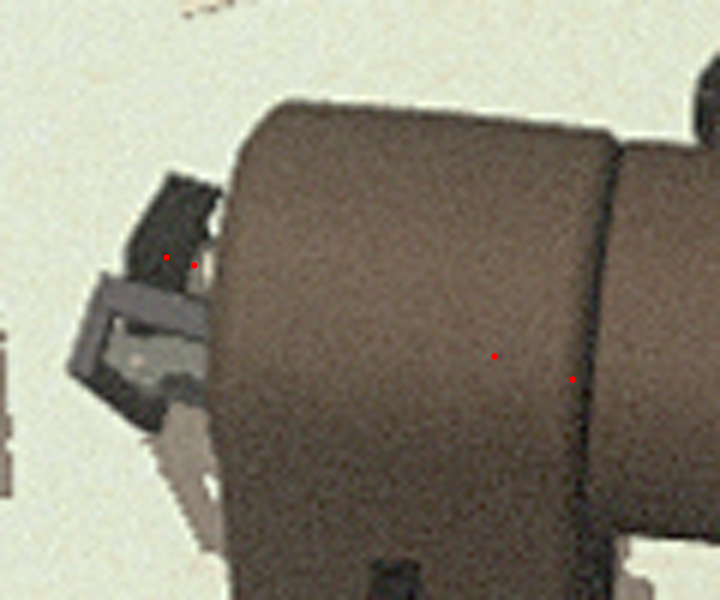

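```bash
python3 -c "
from plant import r
print(r.close_job())"
```

```text
the job is handed in; nothing more can be done
None
```

The smallest torch is on the charging dock, seated in both clips with its tail home against the contact. I handed the job in at about 17 s. The robot had let go, backed off and was touching nothing.

- **Seating:** I pressed it in along the cradle's own z with the torch origin at about y +12.6 mm. At z 32 mm it stopped dead: a further 2.8 mm command moved it only 0.2 mm while the force rose to about 18 N.
- **Sliding home:** It then slid along -y to a hard stop at about 32 N. I relaxed the push, opened the gripper only to 48 mm so the fingers cleared the handle, and withdrew along the fingers.
- **Final position:** After release, the wrist image puts the torch origin at y -13.4 to -13.8 mm; home is -14 mm.
- **Other views:** In the side picture the lens is at its home position, and the screwdriver, jar, carton and spray bottle look unmoved.

**Disagreements and limits:**
- The arm's own position reading put the torch origin at y -11.7 to -12.3 mm when home, about 2 mm off the image measurement. I trusted the image and the hard stop.
- My first dock fit from the fixed cameras was also about 2 mm off. I corrected it from the wrist view before pressing.
- The last top views were mostly blocked by the arm. The second showed only the hood end, with the barrel running in under the hood.

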